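# Restart the loaded side of a dry-block heater

## Robot

A 6-joint arm with a two-finger parallel gripper is mounted at the origin on the work surface. World frame = base frame: x ahead of the robot, y to its left, z up, the work surface at z = 0. Lengths are in m, angles in rad, forces in N, time in s.
With the tool pointing down it reaches from about 0.3 to 0.875 m from the base axis. Payload 6.4 kg.
Tool frame: the origin (TCP) lies at the very end of the fingers, on their centre line; the grasp point (between the pads) lies tcp_to_grasp behind it (tcp_to_grasp is the distance from the TCP to the grasp point, in m); z points along the fingers, y is the direction in which the jaws open and shut (so a half turn about z gives the same grasp; the last joint's range is limited). The gripper opens to 85 mm and grips with 20 to 120 N. Pads are 22 mm wide; open, the fingers measure 114 mm over their backs; the gripper's body (76 mm by 85 mm) begins 54 mm behind the grasp point. The pads swing forward as they close: fully open they stand 13 mm farther back than shut.
Start: joints at [-1.556, 0.181, 1.607, -0, 1.354, -0.206], TCP at [0.126, -0.561, 0.231] pointing down, gripper open.
Joint ranges: [-2.99, 2.99], [-0.89, 2.07], [0.3, 2.58], [-1.14, 4.28], [0, 2.63], [-3.12, 3.12]. Speed limits (rad/s): [2.57, 2.57, 3.01, 3.14, 3.14, 3.14].

## Interface

Orientations are given as a unit quaternion [w, x, y, z].
In Python, from bench import get_obs, camera, hand_in, tcp_to_grasp gives the robot as it stands.
- The arm moves only by the shell command python3 -m inch 'ROWS' [OPENING]. ROWS is JSON, a list of rows, each an object with "delta_pos": the shift along the tool's x, y, z in cm, a list of three; "rotation": the turn, a rotation vector about the tool's x, y, z in rad, a list of three. In form: [{"delta_pos": [x, y, z], "rotation": [rx, ry, rz]}, ...]. A call has 1 to 10 rows; each row shifts and turns the commanded pose from where the row before left it, along the tool's axes as they then stand; what a row does not reach is not made up. A row lasts 1/10 s, in which the tool goes at most 50 mm and 8.59 degrees, less where a joint would pass 70% of its speed; a pose out of reach is approached as far as the arm can. A call is refused whole if a number of a shift passes 5 or a number of a turn 0.15, either way. A call with a gripper value outside its range is refused whole. OPENING is the finger opening in cm, from 0 to 8.54, set as the call begins (- or left out, the last holds). The fingers move at their own pace and stop on an object; the grip force is fixed at half the most. Time passes only in rows, so rows that do not move let the fingers close. It gives the time, the measured TCP pose, the force and the opening at its end, in the units of the state.
- get_obs(): the state, without advancing time (a new reading comes with each control period).
- camera(name): name is "scene" or "top" or "wrist"; returns a dict with "color" (420x560x3 uint8, red, green, blue), "vfov" (degrees; the focal length in pixels is half the picture's height over the tangent of half this angle, whatever the lens; pixels are square), "cx", "cy" (the principal point, pixels), "eye" and "orientation" of the camera in the world; the wrist camera has in their place "T_tool_cam" (4x4, takes a point from camera to tool coordinates, whose origin is the TCP and whose axes are the flange's). Camera axes: x right, y down, z forward; pixel columns grow to the right and rows downward; lengths in m; the calibration is good to about 2 mm. A picture is of the moment at which its call begins: read the wrist's pose just before it. There is no depth.
- hand_in(): hands the job in, once; it reports no verdict.
The state is a dict: "time_s": time; "q": joint angles; "dq": joint speeds; "joint_efforts": joint torques, N m; "eef_pos": TCP position; "eef_rot": TCP orientation; "wrist_force": force on the tool from outside, world axes, zero at the start; "torque": the same for the moment, N m; "opening": opening from 0.0 (shut) to 1.0 (fully open).
Only numpy, scipy, OpenCV 4.12 (cv2) and the standard library are available. Lean on these libraries where they do the work, as an engineer would, in place of code of your own. Each camera call takes 0.05 s, during which the arm holds its last target.

## Task

Both sides of the dry-block heater have cut out and are switched off; restart only the side whose block holds the vials. With a fingertip, press that side's reset button, sunk in its well, fully home so that it stays in, and then press the far end of the same side's rocker switch down to turn it on. Leave the empty side tripped and off, leave the vials standing in their block and do not disturb the things around the heater.

Things in the scene. Friction and masses are not known exactly. Their poses are not given: they have to be found in the camera images.
- heater: White dual dry-block heater, fixed, 310 deep (x) x 270 wide (y) mm. Origin: centre of underside; x to its rear, y to its left (seen from the robot), z up. Front 108 mm: grey panel sloping 12 deg, z 55 (front) to 78 mm (rear); outward normal (-0.208, 0, 0.978). Behind it a housing 92 mm high with two aluminium blocks at x 25, y +65 (left) and -65 mm (right). Seam at y = 0 parts the two sides' controls.
- well_left (a point): Centre of the mouth, level with the panel, of the left side's black-lined well (heater x -123, y 95, z 62 mm), left of that side's rocker. Rectangular, 48 mm along the heater's y x 34 mm along the slope, 24 mm deep square to the panel; shut fingertips fit in. The left reset button stands in the middle of its floor.
- reset_left_top (a point): Centre of the top of the left side's reset button: plain grey, round, 20 mm across. Tripped, its top is 14 mm below the well's mouth; fully home, 20 mm. Pressed square to the panel. The point moves with the button.
- reset_left_key (a joint): Travel of the left reset button in m: 0 = standing up (tripped), 0.006 = fully home against its stop. It takes about 3 N to move and stays in when pressed.
- rocker_left_far (a point): Mid of the top edge at the far (rear) end of the left side's black rocker (heater y 30 mm): 30 mm along the slope, 22 wide, tipping about its middle, 13 mm nearer the front. Off: near half flat, far half slants up, its end 12.5 mm above the panel. On: far half flat, 6.5 mm above the panel, near half up. The point moves with it. Behind it 60 mm of panel with only a flat display.
- rocker_left_key (a joint): Angle of the left rocker in rad: 0 = off (far end up), 0.42 = on (far end pressed down to its stop). About 3 N on the far end turns it; it stays where it is left.
- well_right (a point): Centre of the mouth, level with the panel, of the right side's black-lined well (heater x -123, y -35, z 62 mm), left of that side's rocker. Rectangular, 48 mm along the heater's y x 34 mm along the slope, 24 mm deep square to the panel; shut fingertips fit in. The right reset button stands in the middle of its floor.
- reset_right_top (a point): Centre of the top of the right side's reset button: plain grey, round, 20 mm across. Tripped, its top is 14 mm below the well's mouth; fully home, 20 mm. Pressed square to the panel. The point moves with the button.
- reset_right_key (a joint): Travel of the right reset button in m: 0 = standing up (tripped), 0.006 = fully home against its stop. It takes about 3 N to move and stays in when pressed.
- rocker_right_far (a point): Mid of the top edge at the far (rear) end of the right side's black rocker (heater y -100 mm): 30 mm along the slope, 22 wide, tipping about its middle, 13 mm nearer the front. Off: near half flat, far half slants up, its end 12.5 mm above the panel. On: far half flat, 6.5 mm above the panel, near half up. The point moves with it. Behind it 60 mm of panel with only a flat display.
- rocker_right_key (a joint): Angle of the right rocker in rad: 0 = off (far end up), 0.42 = on (far end pressed down to its stop). About 3 N on the far end turns it; it stays where it is left.
- vial_1: Loose small glass vial with a blue screw cap, 22 mm in diameter, 75 mm tall, 30 g. Origin: centre of its underside, z along its axis. It stands in a bore of an aluminium block; its cap ends 33 mm above the block, 127 mm above the bench. The three vials are all in the same block, left or right; the other block has six empty bores.
- vial_2: Loose small glass vial with a blue screw cap, 22 mm in diameter, 75 mm tall, 30 g. Origin: centre of its underside, z along its axis. It stands in a bore of an aluminium block; its cap ends 33 mm above the block, 127 mm above the bench. The three vials are all in the same block, left or right; the other block has six empty bores.
- vial_3: Loose small glass vial with a blue screw cap, 22 mm in diameter, 75 mm tall, 30 g. Origin: centre of its underside, z along its axis. It stands in a bore of an aluminium block; its cap ends 33 mm above the block, 127 mm above the bench. The three vials are all in the same block, left or right; the other block has six empty bores.
- beaker: Loose empty glass beaker, 68 mm in diameter, 90 mm tall, beside the heater to its left. Origin: centre of its underside.
- jar: Loose amber glass jar with a black lid, 60 mm in diameter, 85 mm tall, beside the heater to its right. Origin: centre of its underside.
- wash_bottle: Loose white wash bottle, 68 mm in diameter, 185 mm tall with its bent spout, to the right of the heater towards its rear. Origin: centre of its underside.
There are look-alikes about, which are no part of the job. Leave any green or pink look-alike of the vial_1 alone.

How it is judged:
On the way, in this order (a step that is already met when the one before it is completed fails the run):
1. the reset button of the side with the vials is pressed home (((y of vial_2 in the frame of heater above 0 m and value of joint reset_left_key above 0.0045 m) or (y of vial_2 in the frame of heater below 0 m and value of joint reset_right_key above 0.0045 m))), for 0.2 s.
2. then the rocker switch of that side is turned on, its reset button still in (((y of vial_2 in the frame of heater above 0 m and value of joint reset_left_key above 0.0045 m and value of joint rocker_left_key above 0.32 rad) or (y of vial_2 in the frame of heater below 0 m and value of joint reset_right_key above 0.0045 m and value of joint rocker_right_key above 0.32 rad))), for 0.2 s.
At the end, for the whole second after the job is handed in: Side with the vials: reset button in (4.5 of 6 mm or more) and rocker on (0.32 of 0.42 rad or more). Other side: button in under 2 mm, rocker under 0.12 rad. Vials within 10 mm and beaker, jar, wash bottle within 20 mm of their starts, at rest (((y of vial_2 in the frame of heater above 0 m and value of joint reset_left_key above 0.0045 m and value of joint rocker_left_key above 0.32 rad and value of joint reset_right_key below 0.002 m and value of joint rocker_right_key below 0.12 rad) or (y of vial_2 in the frame of heater below 0 m and value of joint reset_right_key above 0.0045 m and value of joint rocker_right_key above 0.32 rad and value of joint reset_left_key below 0.002 m and value of joint rocker_left_key below 0.12 rad)) and not (distance of any of vial_1, vial_2, vial_3 from where it was at the start of the episode above 0.01 m) and not (distance of any of beaker, jar, wash_bottle from where it was at the start of the episode above 0.02 m) and linear speed of each of vial_1, vial_2, vial_3, beaker, jar, wash_bottle below 0.02 m/s); the robot touches nothing.
It fails at once if a control of the empty side is operated (button in by more than 2 mm, or rocker turned by more than 0.12 rad) ((y of vial_2 in the frame of heater above 0 m and (value of joint reset_right_key above 0.002 m or value of joint rocker_right_key above 0.12 rad)) or (y of vial_2 in the frame of heater below 0 m and (value of joint reset_left_key above 0.002 m or value of joint rocker_left_key above 0.12 rad))).
It fails at once if a vial is lifted or shifted by more than 10 mm (distance of any of vial_1, vial_2, vial_3 from where it was at the start of the episode above 0.01 m).
It fails at once if the beaker, jar or wash bottle is lifted or shifted by more than 20 mm, or tipped by more than 20 degrees (distance of any of beaker, jar, wash_bottle from where it was at the start of the episode above 0.02 m or angle between any of beaker, jar, wash_bottle's own z axis and vertical above 0.35 rad).
It also fails if it takes over 45 s, if anything falls off the work surface, if the arm or the gripper's body presses on something with over 40 N, if the wrist force passes 120 N, or if a joint passes its speed limit or range.

## Working session

There is one attempt and no reset: what is moved stays moved. The work goes in short steps, Python scripts to look and compute and a shell command to move; the robot and the scene stay as the last step left them, time stands still between calls to the robot, and variables do not carry over. Pictures are saved under pics/ and viewed, and the job is handed in when it is done.

```bash
mkdir -p pics
cat > h.py <<'E'
import numpy as np,cv2,json
from bench import get_obs,camera,hand_in,tcp_to_grasp
from scipy.spatial.transform import Rotation as R
def q2R(q): return R.from_quat([q[1],q[2],q[3],q[0]]).as_matrix()
def save(n,img,s=1): cv2.imwrite('pics/'+n,cv2.resize(img[...,::-1],None,fx=s,fy=s,interpolation=cv2.INTER_CUBIC))
E
python3 - <<'E'
from h import *
o=get_obs();print({k:np.round(v,3) for k,v in o.items()},tcp_to_grasp)
for n in("scene","top","wrist"):
    c=camera(n);save(n+'0.png',c['color']);np.savez('pics/'+n+'0.npz',**c)
    print(n,{k:np.round(v,4) for k,v in c.items() if k!='color'})
E
```

```text
{'time_s': np.float64(0.0), 'q': array([-1.556,  0.182,  1.608, -0.   ,  1.354, -0.206]), 'dq': array([-0.001,  0.   , -0.001,  0.   ,  0.001,  0.   ]), 'joint_efforts': array([-1.0000e-03, -4.4487e+01, -3.5134e+01, -0.0000e+00,  9.0000e-03,
        0.0000e+00]), 'eef_pos': array([ 0.126, -0.56 ,  0.23 ]), 'eef_rot': array([-0.001,  0.994,  0.11 ,  0.   ]), 'wrist_force': array([-0.49 , -0.346, -0.125]), 'torque': array([ 0.025,  0.013, -0.033]), 'opening': np.float64(1.002)} 0.0187
scene {'vfov': np.float64(52.0412), 'cx': np.float64(278.8096), 'cy': np.float64(211.9117), 'eye': array([ 1.0595, -0.4903,  0.879 ]), 'orientation': array([-0.3226,  0.8619,  0.3629, -0.1462])}
top {'vfov': np.float64(44.7138), 'cx': np.float64(274.3911), 'cy': np.float64(212.5202), 'eye': array([0.4544, 0.0018, 1.3232]), 'orientation': array([-0.0304,  0.7166, -0.6956,  0.0411])}
wrist {'vfov': np.float64(66.9262), 'cx': np.float64(280.2862), 'cy': np.float64(204.9172), 'T_tool_cam': array([[ 1.100e-03, -9.457e-01, -3.249e-01,  8.480e-02],
       [ 1.000e+00,  7.000e-04,  1.300e-03, -1.000e-04],
       [-1.000e-03, -3.249e-01,  9.457e-01, -1.427e-01],
       [ 0.000e+00,  0.000e+00,  0.000e+00,  1.000e+00]])}
```

View pics/scene0.png

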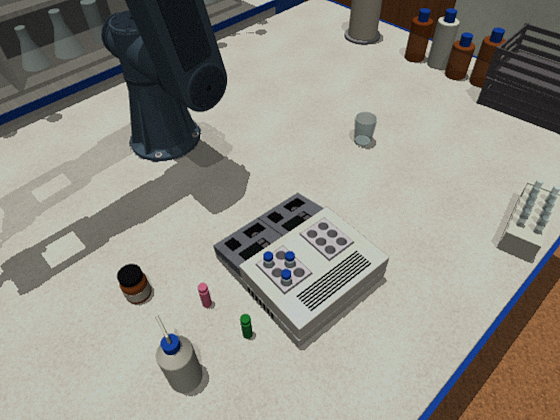

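View pics/top0.png

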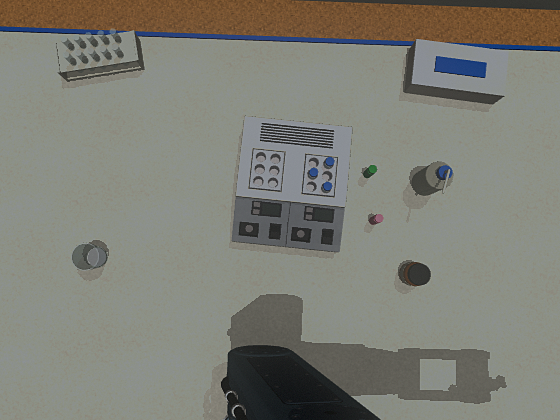

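The vials (blue caps) are in the right-hand block, top image about (327,173); the left block at (267,170) has six empty bores. The right well is near (301,234) and the right rocker near (328,237). The look-alikes are the left well (248,229) and left rocker (274,231). The green (370,171) and pink (376,218) vials stand outside the heater. I'll check this in a crop.

Run:
```python
from h import *
c=np.load('pics/top0.npz');save('topcrop.png',c['color'][105:260,220:370],5)
c=np.load('pics/scene0.npz');save('scenecrop.png',c['color'][180:345,205:395],4)
```

```text
(no output)
```

View pics/topcrop.png

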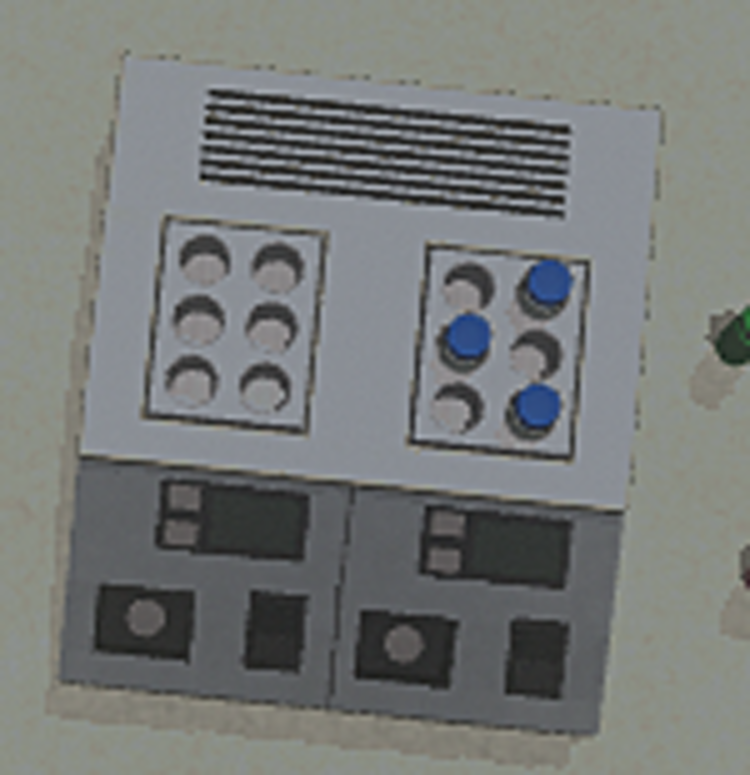

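View pics/scenecrop.png

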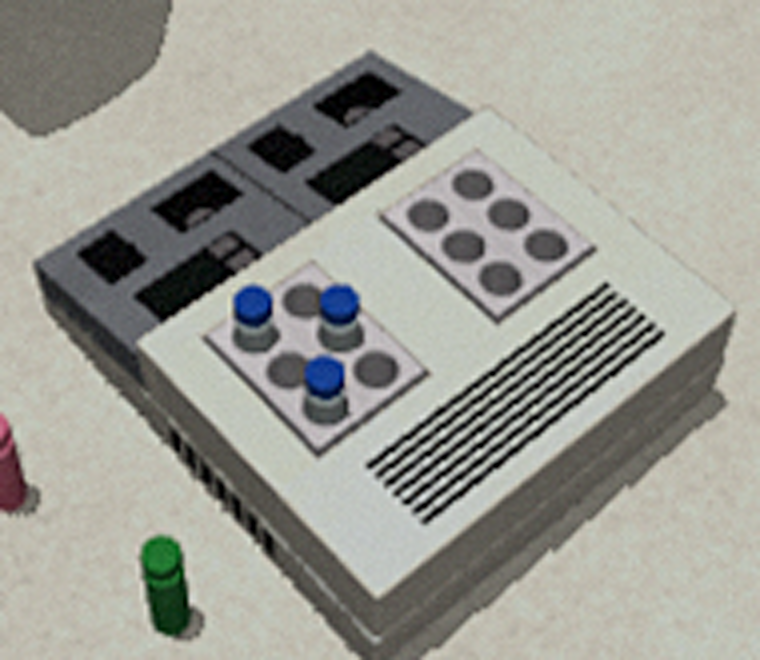

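```bash
cat >> h.py <<'E'
def ray(c,u,v,z,R_=None,eye=None):
    f=c['color'].shape[0]/2/np.tan(np.radians(c['vfov'])/2)
    d=np.array([(u-c['cx'])/f,(v-c['cy'])/f,1.])
    d=(q2R(c['orientation']) if R_ is None else R_)@d; e=c['eye'] if eye is None else eye
    return e+d*(z-e[2])/d[2]
def fit(M,W):
    M=np.array(M)[:,:2];W=np.array(W)[:,:2];m=M.mean(0);w=W.mean(0)
    a=M-m;b=W-w;th=np.arctan2((a[:,0]*b[:,1]-a[:,1]*b[:,0]).sum(),(a*b).sum())
    Q=np.array([[np.cos(th),-np.sin(th)],[np.sin(th),np.cos(th)]]);t=w-Q@m
    return th,t,(M@Q.T+t-W)*1000
E
python3 - <<'E'
from h import *
c=np.load('pics/top0.npz')
P=[((125,55),(155,135,92)),((660,110),(155,-135,92)),((80,456),(-47,135,92)),((622,510),(-47,-135,92)),((60,682),(-155,135,55)),((597,735),(-155,-135,55)),((330,709),(-155,0,55)),((144,622),(-123,95,62)),((406,650),(-123,-35,62))]
W=[ray(c,220+(u-2)/5,105+(v-2)/5,m[2]/1000) for (u,v),m in P]
th,t,r=fit([np.array(m)/1000 for _,m in P],W);print(th,t,r.round(1))
c=np.load('pics/scene0.npz')
P=[((735,312),(155,135,92)),((375,598),(155,-135,92)),((138,340),(-47,-135,92)),((487,108),(-47,135,92)),((372,50),(-155,135,55)),((35,265),(-155,-135,55)),((212,152),(-155,0,55)),((197,201),(-123,-35,62)),((358,98),(-123,95,62))]
W=[ray(c,205+(u-1.5)/4,180+(v-1.5)/4,m[2]/1000) for (u,v),m in P]
th,t,r=fit([np.array(m)/1000 for _,m in P],W);print(th,t,r.round(1))
E
```

```text
-0.07061530048450483 [ 0.65482859 -0.05609321] [[ 1.   2.4]
 [ 0.9 -1.8]
 [-0.2  1.7]
 [-1.  -3.4]
 [ 0.4  1.2]
 [-0.2 -0.9]
 [ 0.3  0.8]
 [-1.  -0.1]
 [-0.2  0.2]]
-0.0766409886680159 [ 0.65456746 -0.0585168 ] [[ 1.5  3.3]
 [ 1.4 -1.3]
 [-1.5 -2.1]
 [-0.9  2.1]
 [ 0.9 -1.1]
 [-2.7  0.8]
 [-0.8  0.1]
 [ 0.7 -0.5]
 [ 1.3 -1.4]]
```

```bash
cat >> h.py <<'E'
TH,T=-0.0735,np.array([.6547,-.0573,0])
HR=R.from_euler('z',TH).as_matrix()
def h2w(p): return HR@(np.array(p)/1000)+T
RT=HR@np.array([[.978,0,.208],[0,-1,0],[.208,0,-.978]]).T
n=np.array([-.2079,0,.9781])
def need(p,Rt=None):
    o=get_obs();C=q2R(o['eef_rot']);Rt=RT if Rt is None else Rt
    rv=R.from_matrix(C.T@Rt).as_rotvec()
    print('t',round(float(o['time_s']),2),'pos',o['eef_pos'].round(4),'F',o['wrist_force'].round(1),'open',round(float(o['opening']),2))
    print('rotvec',rv.round(4),'delta now-frame cm',(C.T@(p-o['eef_pos'])*100).round(2),'delta target-frame cm',(Rt.T@(p-o['eef_pos'])*100).round(2))
E
python3 - <<'E'
from h import *
c=np.load('pics/top0.npz')
print('jar',ray(c,415,272,.085),'bot',ray(c,435,178,.12),'pink',ray(c,376,218,.07))
well=h2w([-123,-35,62]);print(well)
need(h2w(np.array([-123,-35,62])+n*140))
E
```

```text
jar [ 0.44622086 -0.35969958  0.085     ] bot [ 0.67184107 -0.39742259  0.12      ] pink [ 0.5760519  -0.26708378  0.07      ]
[ 0.5294619  -0.08317314  0.062     ]
t 0.15 pos [ 0.1259 -0.5606  0.2306] F [ 0.4 -0.3 -0. ] open 1.0
rotvec [-0.0322  0.208   0.2931] delta now-frame cm [ 47.04 -38.59   3.23] delta target-frame cm [ 32.43 -50.58  10.13]
```

```bash
python3 -m inch '[{"delta_pos":[2,-1.5,0],"rotation":[0,0,0]},{"delta_pos":[3,-2.5,0],"rotation":[0,0,0]},{"delta_pos":[3,-2.5,0],"rotation":[0,0,0]},{"delta_pos":[3,-2.5,0],"rotation":[0,0,0]},{"delta_pos":[3,-2.5,0],"rotation":[0,0,0]},{"delta_pos":[3,-2.5,0],"rotation":[0,0,0]},{"delta_pos":[3,-2.5,0],"rotation":[0,0,0]},{"delta_pos":[3,-2.5,0],"rotation":[0,0,0]},{"delta_pos":[3,-2.5,0],"rotation":[0,0,0]},{"delta_pos":[3,-2.5,0],"rotation":[0,0,0]}]' 0
python3 -m inch '[{"delta_pos":[3,-2.5,0],"rotation":[0,0,0]},{"delta_pos":[3,-2.5,0.5],"rotation":[0,0,0]},{"delta_pos":[3,-2.5,0.5],"rotation":[0,0,0]},{"delta_pos":[3,-2.5,0.5],"rotation":[0,0,0]},{"delta_pos":[3,-2.5,0],"rotation":[0,0,0]},{"delta_pos":[2,-2,0],"rotation":[0,0,0]},{"delta_pos":[0,0,0],"rotation":[-0.01,0.07,0.1]},{"delta_pos":[0,0,0],"rotation":[-0.01,0.07,0.1]},{"delta_pos":[0,0,0],"rotation":[-0.01,0.07,0.1]},{"delta_pos":[0,0,0],"rotation":[0,0,0]}]'
python3 - <<'E'
from h import *
need(h2w(np.array([-123,-35,62])+n*140))
E
```

```text
time_s: 1.15
eef_pos: [0.357, -0.2619, 0.2312]
eef_rot: [0.0, 0.994, 0.11, 0.0]
wrist_force: [0.7, -0.4, 0.2]
opening: 0.002
time_s: 2.15
eef_pos: [0.489, -0.0839, 0.2155]
eef_rot: [0.003, 0.994, -0.04, 0.105]
wrist_force: [-0.9, 0.6, -0.6]
opening: -0.003
t 2.15 pos [ 0.489  -0.0839  0.2155] F [-0.9  0.6 -0.6] open -0.0
rotvec [-0.0009 -0.0011 -0.0078] delta now-frame cm [ 0.75 -0.38  1.86] delta target-frame cm [ 0.75 -0.37  1.85]
```

```bash
cat >> h.py <<'E'
def wshot(n):
    o=get_obs();c=camera('wrist');C=q2R(o['eef_rot']);Tc=c['T_tool_cam']
    c['Rw']=C@Tc[:3,:3];c['ew']=C@Tc[:3,3]+o['eef_pos']
    save(n+'.png',c['color']);np.savez('pics/'+n+'.npz',**c);return c
def proj(c,p):
    f=c['color'].shape[0]/2/np.tan(np.radians(c['vfov'])/2)
    v=c['Rw'].T@(np.asarray(p)-c['ew']);return np.array([c['cx']+f*v[0]/v[2],c['cy']+f*v[1]/v[2]])
E
python3 - <<'E'
from h import *
c=wshot('w1')
for p in([-123,-35,62],[-155,0,55],[-155,-135,55],[-47,0,78],[-119.7,-35,47]): print(p,proj(c,h2w(p)))
E
```

```text
[-123, -35, 62] [276.67590866 179.80310049]
[-155, 0, 55] [242.35076311 211.49752043]
[-155, -135, 55] [376.1519092  210.69167663]
[-47, 0, 78] [236.77879771  95.8827528 ]
[-119.7, -35, 47] [276.84438405 175.9580238 ]
```

View pics/w1.png

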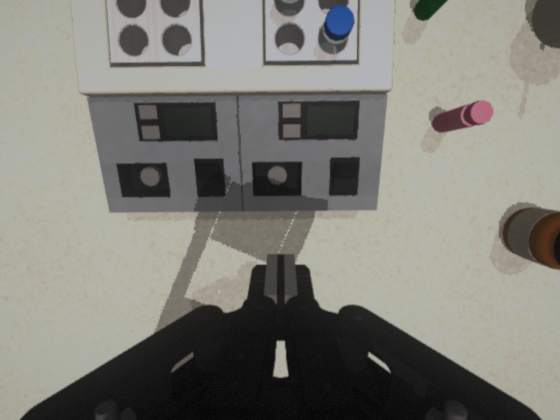

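```bash
python3 -m inch '[{"delta_pos":[0.4,-0.2,2.0],"rotation":[0,0,-0.008]},{"delta_pos":[0.35,-0.17,3.0],"rotation":[0,0,0]},{"delta_pos":[0,0,3.0],"rotation":[0,0,0]},{"delta_pos":[0,0,2.5],"rotation":[0,0,0]},{"delta_pos":[0,0,2.0],"rotation":[0,0,0]},{"delta_pos":[0,0,1.5],"rotation":[0,0,0]},{"delta_pos":[0,0,0],"rotation":[0,0,0]},{"delta_pos":[0,0,0],"rotation":[0,0,0]}]'
python3 - <<'E'
from h import *
need(h2w(np.array([-123,-35,62])))
c=wshot('w2')
for p in([-123,-35,62],[-155,0,55],[-155,-135,55],[-47,0,78],[-119.7,-35,47]): print(p,proj(c,h2w(p)))
E
```

```text
time_s: 3.0
eef_pos: [0.5276, -0.0838, 0.081]
eef_rot: [0.004, 0.994, -0.035, 0.105]
wrist_force: [0.5, 0.3, -0.5]
opening: 0.002
t 3.0 pos [ 0.5276 -0.0838  0.081 ] F [ 0.5  0.3 -0.5] open 0.0
rotvec [-0.0007 -0.0005  0.0026] delta now-frame cm [-0.22 -0.07  1.89] delta target-frame cm [-0.22 -0.07  1.89]
[-123, -35, 62] [279.27155043 257.27830922]
[-155, 0, 55] [221.12440554 305.36625833]
[-155, -135, 55] [444.7168742  306.13036929]
[-47, 0, 78] [208.38730942 115.60190101]
[-119.7, -35, 47] [279.35523334 245.13596607]
```

View pics/w2.png

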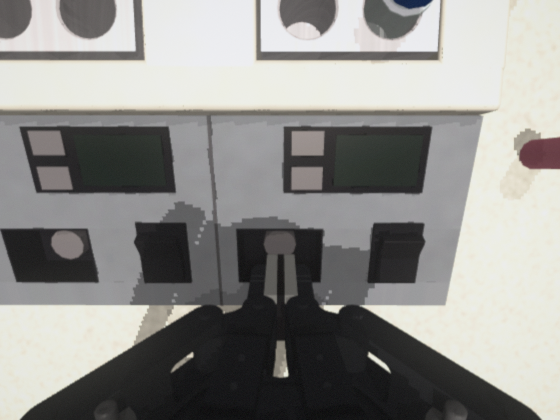

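```bash
python3 -m inch '[{"delta_pos":[-0.2,-0.07,0],"rotation":[0,0,0]},{"delta_pos":[0,0,0.7],"rotation":[0,0,0]},{"delta_pos":[0,0,0.8],"rotation":[0,0,0]},{"delta_pos":[0,0,0.7],"rotation":[0,0,0]},{"delta_pos":[0,0,0.5],"rotation":[0,0,0]},{"delta_pos":[0,0,0.4],"rotation":[0,0,0]},{"delta_pos":[0,0,0],"rotation":[0,0,0]}]'
python3 - <<'E'
from h import *
need(h2w(np.array([-123,-35,62])-20*n))
E
```

```text
time_s: 3.75
eef_pos: [0.5315, -0.0831, 0.0494]
eef_rot: [0.003, 0.994, -0.036, 0.105]
wrist_force: [0.0, 0.5, 0.7]
opening: 0.007
t 3.75 pos [ 0.5315 -0.0831  0.0494] F [0.  0.5 0.7] open 0.01
rotvec [-0.0009 -0.0004  0.0011] delta now-frame cm [0.06 0.03 0.72] delta target-frame cm [0.06 0.03 0.72]
```

In the well without contact, with 7 mm to go. Pressing.

```bash
python3 -m inch '[{"delta_pos":[0,0,0.2],"rotation":[0,0,0]},{"delta_pos":[0,0,0.2],"rotation":[0,0,0]},{"delta_pos":[0,0,0.2],"rotation":[0,0,0]},{"delta_pos":[0,0,0],"rotation":[0,0,0]}]'
python3 -m inch '[{"delta_pos":[0,0,0.1],"rotation":[0,0,0]},{"delta_pos":[0,0,0.1],"rotation":[0,0,0]},{"delta_pos":[0,0,0],"rotation":[0,0,0]}]'
python3 - <<'E'
from h import *
need(h2w(np.array([-123,-35,62])-20*n))
E
```

```text
time_s: 4.15
eef_pos: [0.5334, -0.0834, 0.0444]
eef_rot: [0.004, 0.994, -0.036, 0.106]
wrist_force: [-0.1, -0.9, -0.3]
opening: -0.001
time_s: 4.45
eef_pos: [0.5338, -0.0834, 0.0425]
eef_rot: [0.004, 0.994, -0.036, 0.106]
wrist_force: [0.5, -0.3, 0.6]
opening: 0.001
t 4.45 pos [ 0.5338 -0.0834  0.0425] F [ 0.5 -0.3  0.6] open 0.0
rotvec [-0.0003 -0.0021  0.0011] delta now-frame cm [-0.01  0.    0.  ] delta target-frame cm [-0.01  0.    0.  ]
```

```bash
for i in 1; do python3 -m inch '[{"delta_pos":[0,0,0.1],"rotation":[0,0,0]},{"delta_pos":[0,0,0.05],"rotation":[0,0,0]},{"delta_pos":[0,0,0],"rotation":[0,0,0]}]'; python3 -c "
from h import *
need(h2w(np.array([-123,-35,62])-20*n))
wshot('w3')"; done
```

```text
time_s: 4.75
eef_pos: [0.5339, -0.0834, 0.0423]
eef_rot: [0.004, 0.994, -0.036, 0.105]
wrist_force: [-11.5, 2.4, 19.8]
opening: 0.001
t 4.75 pos [ 0.5339 -0.0834  0.0423] F [-11.5   2.4  19.8] open 0.0
rotvec [-0.0003 -0.0015  0.0018] delta now-frame cm [-0.02  0.01 -0.02] delta target-frame cm [-0.02  0.01 -0.02]
```

View pics/w3.png

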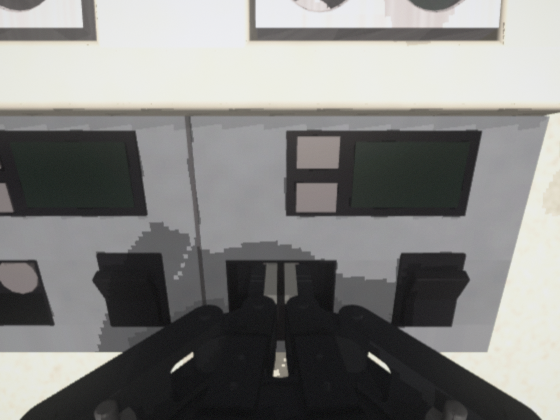

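```bash
python3 -m inch '[{"delta_pos":[0,0,0],"rotation":[0,0,0]},{"delta_pos":[0,0,-0.5],"rotation":[0,0,0]},{"delta_pos":[0,0,-1.5],"rotation":[0,0,0]},{"delta_pos":[0,0,-2],"rotation":[0,0,0]},{"delta_pos":[0,0,-2],"rotation":[0,0,0]},{"delta_pos":[0,0,-1.5],"rotation":[0,0,0]},{"delta_pos":[0,0,0],"rotation":[0,0,0]}]'
python3 -c "
from h import *
need(h2w(np.array([-123,-35,62])-20*n))
c=wshot('w4')
save('w4c.png',c['color'][180:320,180:460],2.8)
for dx in (-15,-10,-5,0):
  p=np.array([-110+dx,-100,62+.2126*(13+dx)])+12.5*n; print(-110+dx,proj(c,h2w(p)))
for a in (14,20): print(proj(c,h2w(np.array([-123,-35,62])-a*n)))
"
```

```text
time_s: 5.5
eef_pos: [0.5194, -0.0828, 0.1163]
eef_rot: [0.004, 0.994, -0.036, 0.107]
wrist_force: [0.0, -1.1, 0.6]
opening: -0.001
t 5.5 pos [ 0.5194 -0.0828  0.1163] F [ 0.  -1.1  0.6] open -0.0
rotvec [ 0.0009 -0.0056  0.0013] delta now-frame cm [-0.19 -0.04  7.52] delta target-frame cm [-0.15 -0.04  7.52]
-125 [381.03725083 241.85113257]
-120 [381.86986843 234.54804258]
-115 [382.7160164 227.1262745]
-110 [383.57602724 219.58291176]
[279.86936186 223.27624925]
[279.86889057 220.23137094]
```

View pics/w4.png

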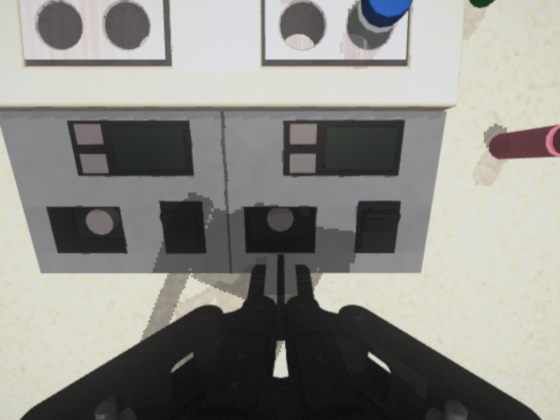

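View pics/w4c.png

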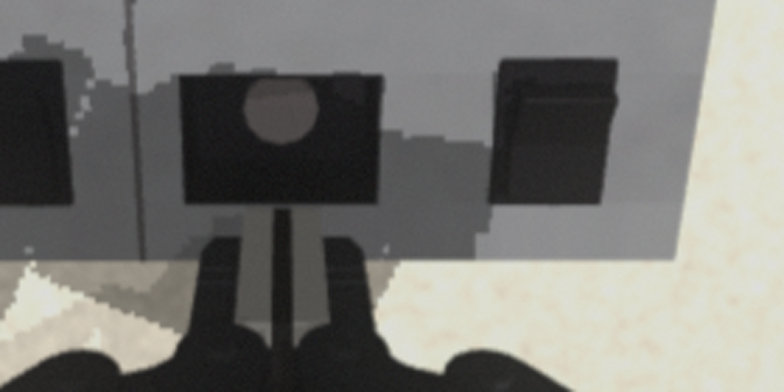

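```bash
python3 -c "
from h import *
c=dict(np.load('pics/w4.npz'))
for row,hh in((201.4,1),(214.6,12.5),(216,12.5),(253,1),(253,6.5)):
  xs=np.linspace(-160,-60,1001);v=[proj(c,h2w(np.array([x,-100,62+.2126*(x+123)])+hh*n))[1] for x in xs]
  print(row,hh,xs[np.argmin(abs(np.array(v)-row))],'(panel x)')
e=lambda xp,h: h2w(np.array([xp,-100,62+.2126*(xp+123)])+h*n)
need(e(-107,40))
"
```

```text
201.4 1 -101.9 (panel x)
214.6 12.5 -106.69999999999999 (panel x)
216 12.5 -107.69999999999999 (panel x)
253 1 -138.6 (panel x)
253 6.5 -135.8 (panel x)
t 5.55 pos [ 0.5188 -0.0825  0.115 ] F [ 0.3 -0.4  0.2] open -0.0
rotvec [ 0.0004 -0.0039  0.0012] delta now-frame cm [1.56 6.49 1.42] delta target-frame cm [1.58 6.48 1.41]
```

```bash
python3 -m inch '[{"delta_pos":[0.4,1.2,0],"rotation":[0,-0.003,0]},{"delta_pos":[0.4,2,0],"rotation":[0,0,0]},{"delta_pos":[0.4,2,0],"rotation":[0,0,0]},{"delta_pos":[0.4,1.3,0.4],"rotation":[0,0,0]},{"delta_pos":[0,0,1],"rotation":[0,0,0]},{"delta_pos":[0,0,1],"rotation":[0,0,0]},{"delta_pos":[0,0,0.5],"rotation":[0,0,0]},{"delta_pos":[0,0,0],"rotation":[0,0,0]},{"delta_pos":[0,0,0],"rotation":[0,0,0]}]'
python3 -c "
from h import *
e=lambda xp,h: h2w(np.array([xp,-100,62+.2126*(xp+123)])+h*n)
need(e(-106,6.5))
wshot('w5')
"
```

```text
time_s: 6.45
eef_pos: [0.535, -0.1479, 0.0889]
eef_rot: [0.003, 0.994, -0.036, 0.104]
wrist_force: [-0.5, -0.7, -0.8]
opening: -0.007
t 6.45 pos [ 0.535  -0.1479  0.0889] F [-0.5 -0.7 -0.8] open -0.01
rotvec [-0.001  0.002  0.002] delta now-frame cm [0.18 0.09 1.76] delta target-frame cm [0.18 0.09 1.76]
```

View pics/w5.png

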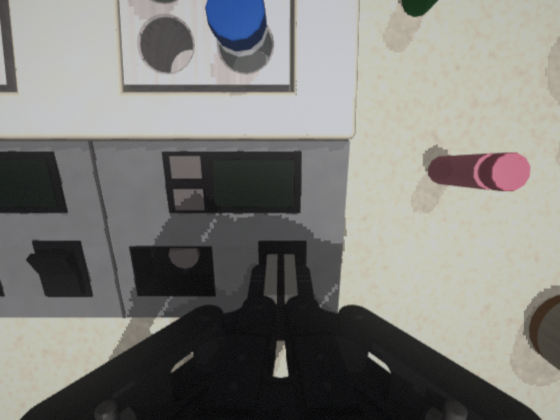

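The fingertips (281,262) are over the right rocker (283,265), and the button sits deep in its well at (185,257). I'll shift 2 mm rearward and 1 mm in y, then press.

```bash
python3 -m inch '[{"delta_pos":[0.2,0.1,0],"rotation":[0,0,0]},{"delta_pos":[0,0,0.4],"rotation":[0,0,0]},{"delta_pos":[0,0,0.4],"rotation":[0,0,0]},{"delta_pos":[0,0,0.3],"rotation":[0,0,0]},{"delta_pos":[0,0,0.3],"rotation":[0,0,0]},{"delta_pos":[0,0,0.2],"rotation":[0,0,0]},{"delta_pos":[0,0,0],"rotation":[0,0,0]}]'
python3 -m inch '[{"delta_pos":[0,0,0.1],"rotation":[0,0,0]},{"delta_pos":[0,0,0.1],"rotation":[0,0,0]},{"delta_pos":[0,0,0],"rotation":[0,0,0]}]'
python3 -c "
from h import *
e=lambda xp,h: h2w(np.array([xp,-100,62+.2126*(xp+123)])+h*n)
need(e(-106,6.5))
wshot('w6')
"
```

```text
time_s: 7.2
eef_pos: [0.541, -0.1503, 0.0743]
eef_rot: [0.004, 0.994, -0.036, 0.105]
wrist_force: [1.8, 1.2, 2.3]
opening: 0.001
time_s: 7.5
eef_pos: [0.5411, -0.1504, 0.0723]
eef_rot: [0.004, 0.994, -0.036, 0.104]
wrist_force: [3.0, -0.3, 4.8]
opening: -0.001
t 7.5 pos [ 0.5411 -0.1504  0.0723] F [ 3.  -0.3  4.8] open -0.0
rotvec [0.0002 0.0003 0.0012] delta now-frame cm [-0.09 -0.12  0.02] delta target-frame cm [-0.09 -0.12  0.02]
```

View pics/w6.png

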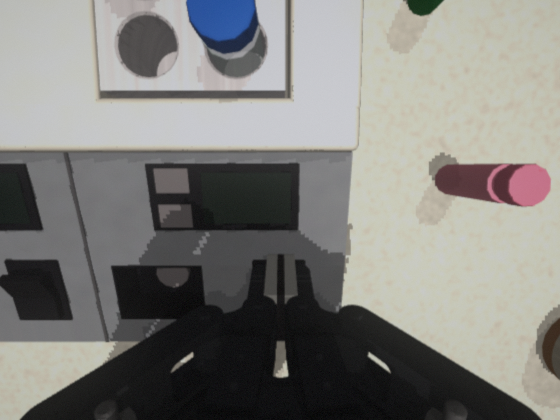

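Press a little more until the stop pushes back.

```bash
python3 -m inch '[{"delta_pos":[0,0,0.1],"rotation":[0,0,0]},{"delta_pos":[0,0,0],"rotation":[0,0,0]}]'
python3 -m inch '[{"delta_pos":[0,0,0.05],"rotation":[0,0,0]},{"delta_pos":[0,0,0],"rotation":[0,0,0]},{"delta_pos":[0,0,0],"rotation":[0,0,0]}]'
```

```text
time_s: 7.75
eef_pos: [0.5412, -0.1504, 0.0719]
eef_rot: [0.004, 0.994, -0.036, 0.104]
wrist_force: [-2.8, 0.9, 11.3]
opening: 0.002
time_s: 8.05
eef_pos: [0.5413, -0.1504, 0.0719]
eef_rot: [0.004, 0.994, -0.036, 0.104]
wrist_force: [-4.3, 0.9, 15.5]
opening: -0.002
```

At the stop (16 N, no further travel). Retract and check.

```bash
python3 -m inch '[{"delta_pos":[0,0,-0.5],"rotation":[0,0,0]},{"delta_pos":[0,0,-1.5],"rotation":[0,0,0]},{"delta_pos":[0,0,-2],"rotation":[0,0,0]},{"delta_pos":[0,0,-2],"rotation":[0,0,0]},{"delta_pos":[0,0,-2],"rotation":[0,0,0]},{"delta_pos":[0,0,-1],"rotation":[0,0,0]},{"delta_pos":[0,0,0],"rotation":[0,0,0]},{"delta_pos":[0,0,0],"rotation":[0,0,0]}]'
python3 -c "
from h import *
c=wshot('w7'); save('w7c.png',c['color'][90:290,100:380],2.8)
for a in (14,20): print('R',proj(c,h2w(np.array([-123,-35,62])-a*n)),'L',proj(c,h2w(np.array([-123,95,62])-a*n)))
"
python3 -c "
from h import *
for k in ('top','scene'):
  a=np.load('pics/%s0.npz'%k)['color'];c=camera(k);save(k+'1.png',c['color'])
  if k=='scene':save('s1c.png',c['color'][180:345,205:395],4)
print(get_obs()['wrist_force'])
"
```

```text
time_s: 8.85
eef_pos: [0.5218, -0.1485, 0.1576]
eef_rot: [0.003, 0.994, -0.036, 0.103]
wrist_force: [-0.8, 0.5, -0.7]
opening: 0.0
R [203.24096974 221.99620452] L [ 50.29848602 221.64699979]
R [204.82938271 219.38340459] L [ 55.03169874 219.04122421]
[-0.23296656  0.10237711 -0.92537183]
```

View pics/w7c.png

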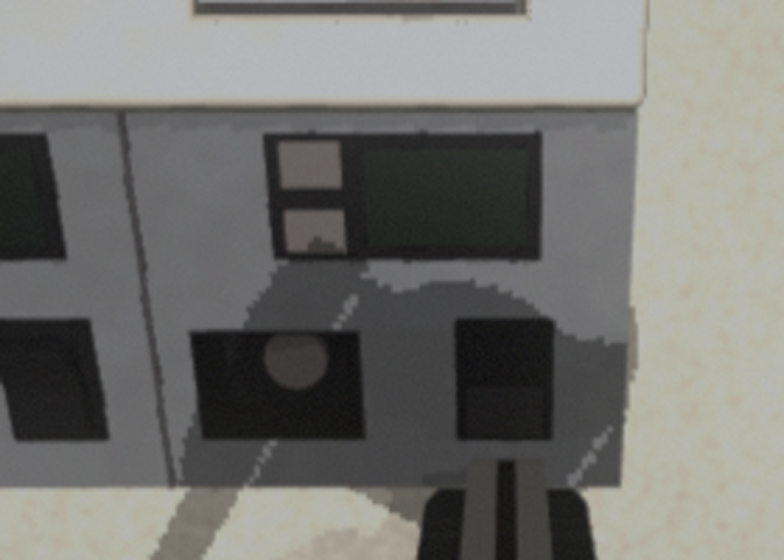

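View pics/scene1.png

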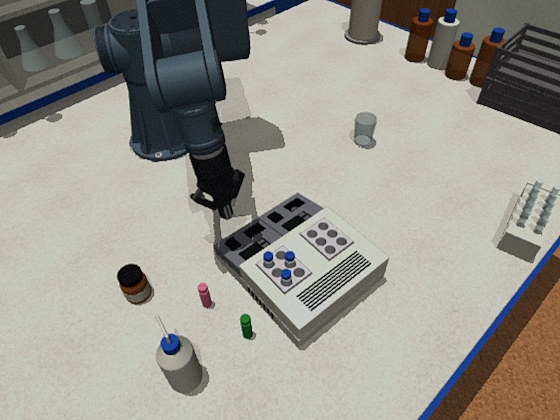

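The crop shows the right rocker flipped: its near half is now the raised, lighter face at (281,237) in the full frame. The button centre measures (205.7,218.6), against a prediction of (204.8,219.4) for fully home and (203.2,222.0) for tripped. The scene view shows the vials, beaker, jar and wash bottle where they were, and the arm is clear.

```bash
python3 -c "
from h import *
print(hand_in())"
```

```text
the job is handed in; nothing more can be done
None
```

I restarted the right side, whose block holds the three blue-capped vials, and handed the job in at about 9 s. No verdict was reported.

- **Reset button:** I pressed it square to the panel with shut fingertips until it hit its stop, at about 20.2 mm below the well's mouth and about 23 N. After I backed off, its position in the wrist picture matched fully home to about 1 px.
- **Rocker:** I pressed the far end down to its stop, at about 6.5 mm above the panel and about 16 N. The close-up then showed the far half flat and the near half raised.
- **Surroundings:** In the last scene picture the vials, beaker, jar and wash bottle look unmoved, judged by eye. The left side was not approached. Its rocker looked unchanged, but its button was out of view in the last close-up.
- **Arm:** It was clear of everything at the end, with wrist force at the noise level.

While the button was moving, I felt no clear 3 N resistance at the end of each step, only the stop. I therefore relied on the depth and the picture for the button. No check failed.

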